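# Complete the carton tray, then hold the reader on the parcel label

### The job

Put the two spare orange cartons into the tray's two empty pockets, standing fully down, and leave the packed cartons, the two jars and the tape roll where they are. Then draw the blue label reader up out of its stand, lean it over about halfway between upright and level so that its window end points straight at the middle of the bar-code label on the parcel, about 15 cm away from it, and finish while holding it there, raised and still, touching nothing but the gripper.

Things in the scene. Friction and masses are not known exactly. Their poses are not given: they have to be found in the camera images.
- stock0_center (a point): Already packed: orange medicine carton with a white label on top, 36 x 36 mm (its x and y) and 95 mm tall (z up); this point is its centre, half-way up (47.5 mm over its base). Stands in one of the tray's six pockets, its top 57 mm above the tray's top; which pockets are taken varies.
- stock1_center (a point): Already packed: orange medicine carton with a white label on top, 36 x 36 mm (its x and y) and 95 mm tall (z up); this point is its centre, half-way up (47.5 mm over its base). Stands in one of the tray's six pockets, its top 57 mm above the tray's top; which pockets are taken varies.
- stock2_center (a point): Already packed: orange medicine carton with a white label on top, 36 x 36 mm (its x and y) and 95 mm tall (z up); this point is its centre, half-way up (47.5 mm over its base). Stands in one of the tray's six pockets, its top 57 mm above the tray's top; which pockets are taken varies.
- stock3_center (a point): Already packed: orange medicine carton with a white label on top, 36 x 36 mm (its x and y) and 95 mm tall (z up); this point is its centre, half-way up (47.5 mm over its base). Stands in one of the tray's six pockets, its top 57 mm above the tray's top; which pockets are taken varies.
- spare0_center (a point): Spare: orange medicine carton with a white label on top, 36 x 36 mm (its x and y) and 95 mm tall (z up); this point is its centre, half-way up (47.5 mm over its base). At first stands upright on the flat cardboard lid (floor 4 mm thick, rim 14 mm high), well apart from the other spare. About 50 to 100 g.
- spare1_center (a point): Spare: orange medicine carton with a white label on top, 36 x 36 mm (its x and y) and 95 mm tall (z up); this point is its centre, half-way up (47.5 mm over its base). At first stands upright on the flat cardboard lid (floor 4 mm thick, rim 14 mm high), well apart from the other spare. About 50 to 100 g.
- tray: Grey packing tray, fixed, 126 x 225 x 45 mm (x, y, z), 2 x 3 square pockets 42 mm wide and 38 mm deep (floor 7 mm over the table), mouths chamfered 3 mm; rows 56 mm apart in x, columns 70 mm apart in y, so there is more room between cartons along the tray's y than along its x. Origin: centre of its underside.
- seat0 (a point): Pocket 0 of the tray, taken or empty: where a carton's centre lies when it stands fully down in it (54.5 mm over the table, 9.5 mm above the middle of the pocket's square mouth); axes as the tray's.
- seat1 (a point): Pocket 1 of the tray, taken or empty: where a carton's centre lies when it stands fully down in it (54.5 mm over the table, 9.5 mm above the middle of the pocket's square mouth); axes as the tray's.
- seat2 (a point): Pocket 2 of the tray, taken or empty: where a carton's centre lies when it stands fully down in it (54.5 mm over the table, 9.5 mm above the middle of the pocket's square mouth); axes as the tray's.
- seat3 (a point): Pocket 3 of the tray, taken or empty: where a carton's centre lies when it stands fully down in it (54.5 mm over the table, 9.5 mm above the middle of the pocket's square mouth); axes as the tray's.
- seat4 (a point): Pocket 4 of the tray, taken or empty: where a carton's centre lies when it stands fully down in it (54.5 mm over the table, 9.5 mm above the middle of the pocket's square mouth); axes as the tray's.
- seat5 (a point): Pocket 5 of the tray, taken or empty: where a carton's centre lies when it stands fully down in it (54.5 mm over the table, 9.5 mm above the middle of the pocket's square mouth); axes as the tray's.
- reader_center (a point): Cordless label reader: a blue square bar with black grip rings, 28 x 28 x 150 mm, z along its length, pointing from the window end to the butt end; this point is its centre, 75 mm from each end. It stands upright in the yellow stand, window down, upper 100 mm showing (top 160 mm over the table). About 110 to 210 g, evenly spread.
- window (a point): The dark red reading window in the reader's foot end, 75 mm from its centre; it looks along the reader's -z.
- stand: Yellow stand of the reader, fixed, 80 x 80 x 60 mm on a 104 mm square foot 9 mm high, with a 32 mm square hole 50 mm deep in its top. Origin: centre of its underside. The stand and the cardboard lid of spares are on either side of the tray; which is left and which right varies.
- label (a point): Centre of the white bar-code label (70 x 110 mm) on top of a flat sealed white parcel, 100 mm over the table. The parcel is fixed at the far side, 200 x 280 x 100 mm (x, y, z); the label lies 50 mm from its middle towards the robot. Axes as the parcel's, z up.
- jar_amber: Bystander: amber jar, 48 mm wide, 80 mm tall; origin at its base.
- jar_white: Bystander: white jar, 44 mm wide, 70 mm tall; origin at its base.
- tape_roll: Bystander: roll of tape lying flat, 90 mm across, 24 mm high; origin at its base.
There are look-alikes about, which are no part of the job. Leave any brown or green look-alike of the part that bears reader_center alone. What is shaped like the part that bears spare1_center but pink is not meant.

How it is judged:
By the outcome, as a careful person would: the job done as asked, in the order asked, and still so for the second after the job is handed in, while the arm keeps its last pose, push and grip.
It also fails if it takes over 67 s, if anything falls off the work surface, if the arm or the gripper's body presses on something with over 40 N, if the wrist force passes 120 N, or if a joint passes its speed limit or range.

### The arm

A 6-joint arm with a two-finger parallel gripper is mounted at the origin on the work surface. World frame = base frame: x ahead of the robot, y to its left, z up, the work surface at z = 0. Lengths are in m, angles in rad, forces in N, time in s.
With the tool pointing down it reaches from about 0.25 to 0.8 m from the base axis. Payload 3.9 kg.
Tool frame: the origin (TCP) lies at the very end of the fingers, on their centre line; the grasp point (between the pads) lies 19 mm behind it; z points along the fingers, y is the direction in which the jaws open and shut (so a half turn about z gives the same grasp; the last joint's range is limited). The gripper opens to 85 mm and grips with 20 to 120 N. Pads are 22 mm wide; open, the fingers measure 114 mm over their backs; the gripper's body (76 mm by 85 mm) begins 54 mm behind the grasp point. The pads swing forward as they close: fully open they stand 13 mm farther back than shut.
Start: joints at [-1.258, 0.26, -0.138, 1.173, 0, 1.571], TCP at [0.162, -0.5, 0.231] pointing down, gripper open.
Joint ranges: [-2.78, 2.78], [-0.83, 1.72], [-1.28, 1.37], [-1.9, 2.12], [-1.57, 1.48], [-3.14, 3.14]. Speed limits (rad/s): [2.57, 2.57, 3.14, 3.14, 3.14, 3.14].

### API

Orientations are given as a rotation vector (axis times angle).
In Python, from rig import env gives the robot as it stands.
- The arm moves only by the tool step_arm, never from a script. Its argument "rows" is a list of rows, each a list of 7 numbers: the shift along the world's x, y, z as a fraction of full scale, then the turn, a rotation vector about the world's x, y, z as a fraction of full scale, then the gripper's target within -1 to 1 (fully open at 1, half-way at 0, shut at -1). In form: [[x, y, z, rx, ry, rz, fingers], ...]. A call has 1 to 20 rows; each row shifts and turns the commanded pose from where the row before left it; what a row does not reach is not made up. Full scale, the value 1, is 4 cm for a shift and 45 degrees for a turn. A row lasts 1/10 s, in which the tool goes at most 50 mm and 8.59 degrees, less where a joint would pass 70% of its speed; a pose out of reach is approached as far as the arm can. A call with a number of a shift or a turn outside -1 to 1 is refused whole. A call with a gripper value outside its range is refused whole. The fingers move at their own pace and stop on an object; the grip force is fixed at half the most. Time passes only in rows, so rows that do not move let the fingers close. It gives the time, the measured TCP pose, the force and the opening at its end, in the units of the state.
- env.read_state(): the state, without advancing time (a new reading comes with each control period).
- env.grab_frame(name): name is "scene" or "top"; returns a dict with "image" (420x560x3 uint8, blue, green, red), "K" (3x3 intrinsics, pixels), "rvec" (rotation vector, rad) and "tvec" (3), from world to camera coordinates, as OpenCV has them. Camera axes: x right, y down, z forward; pixel columns grow to the right and rows downward; lengths in m; the calibration is good to about 2 mm. A picture is of the moment at which its call begins. There is no depth.
- env.job_done(): hands the job in, once; it reports no verdict.
Trained networks look in a picture, given as the dict that the camera call returned (one of the last four; its "shot" number tells which), for a name from the list of things; names that differ only in an ending like _2 or _b are one class to them, and where a whole thing is asked for, a point or a joint stands for the part that bears it (a point fixed in the world has none). Each returns a list of dicts, best first, with "score" (0 to 1); they miss things now and then, are a little off and sometimes report something else, mostly with a low value. They report only what shows in the picture. A call takes as long as a camera call. They do not tell look-alikes from the thing itself.
- env.boxes_of(name, picture): "box" ([left, top, width, height] in pixels, round what is visible of it).
- env.regions_of(name, picture): "region" (420x560 bool, what is visible of it) and "box" ([left, top, width, height] in pixels, round what is visible of it).
- env.pinpoint(name, picture): "centre" ([column, row] in pixels: a listed point, or the origin of a listed thing).
The state is a dict: "time_s": time; "joints": joint angles; "qd": joint speeds; "joint_efforts": joint torques, N m; "tool_pos": TCP position; "tcp_rot": TCP orientation; "contact_force": force on the tool from outside, world axes, zero at the start; "wrist_torque": the same for the moment, N m; "width": finger opening in m.
Only numpy, scipy, OpenCV 4.12 (cv2) and the standard library are available. Lean on these libraries where they do the work, as an engineer would, in place of code of your own. Each camera call takes 0.05 s, during which the arm holds its last target. There are 200 camera calls.

## Working session

There is one attempt and no reset: what is moved stays moved. The work goes in short steps, Python scripts to look and compute and a tool call to move; the robot and the scene stay as the last step left them, time stands still between calls to the robot, and variables do not carry over. Pictures are saved under pics/ and viewed, about 8 in all and at most 12, crops included, and the job is handed in when it is done.

Besides the shell and the picture viewer there is one more tool, called after "Call:" as name(argument=value, ...) on one line, values as JSON. step_arm: Moves the arm, as the interface text tells. Shift numbers are shares of 4 cm and turn numbers shares of 45 degrees, none past 1 either way. Its arguments: {"type":"object","properties":{"rows":{"type":"array"}},"required":["rows"]}

```bash
mkdir -p pics
cat > h.py <<'E'
import numpy as np,cv2
from rig import env
def ray(f,px):
    R=cv2.Rodrigues(np.array(f["rvec"],float))[0];t=np.array(f["tvec"],float).ravel()
    u=cv2.undistortPoints(np.array([[px]],float),np.array(f["K"],float),None)[0,0]
    return -R.T@t, R.T@np.array([u[0],u[1],1.])
def at_z(f,px,z):
    c,d=ray(f,px);return c+d*(z-c[2])/d[2]
def proj(f,P):
    return cv2.projectPoints(np.array(P,float).reshape(-1,3),np.array(f["rvec"],float),np.array(f["tvec"],float),np.array(f["K"],float),None)[0].reshape(-1,2)
def tri(f1,p1,f2,p2):
    c1,d1=ray(f1,p1);c2,d2=ray(f2,p2)
    s=np.linalg.lstsq(np.c_[d1,-d2],c2-c1,rcond=None)[0]
    a=c1+s[0]*d1;b=c2+s[1]*d2
    return (a+b)/2,np.linalg.norm(a-b)
E
python3 - <<'E'
from h import *
np.set_printoptions(precision=3,suppress=True)
s=env.read_state();print(s)
F={n:env.grab_frame(n) for n in("scene","top")}
for n,f in F.items():
    cv2.imwrite(f"pics/{n}0.png",f["image"]);print(n,ray(f,(280,210)),f["K"])
Z=dict(stock0_center=.0545,spare0_center=.0515,tray=0,seat0=.0545,reader_center=.085,stand=0,label=.1,jar_amber=0,jar_white=0,tape_roll=0,window=0.01)
for k,z in Z.items():
    for n,f in F.items():
        for d in env.pinpoint(k,f):
            print(k,n,round(d["score"],2),np.round(d["centre"],1),at_z(f,d["centre"],z)[:2])
E
```

```text
{'time_s': 0.0, 'joints': array([-1.258,  0.261, -0.139,  1.173, -0.   ,  1.571]), 'qd': array([-0.   , -0.   , -0.002, -0.   , -0.002,  0.   ]), 'joint_efforts': array([  0.001, -40.568,  25.392,   0.019,  -0.   ,   0.   ]), 'tool_pos': array([ 0.161, -0.499,  0.23 ]), 'tcp_rot': array([-3.101, -0.489,  0.001]), 'contact_force': array([-0.26 ,  0.247, -0.401]), 'wrist_torque': array([-0.005,  0.   , -0.012]), 'width': 0.08567605885874527}
scene (array([ 1.153, -0.69 ,  0.792]), array([-0.485,  0.604, -0.633])) [[498.872   0.    278.374]
 [  0.    498.872 200.662]
 [  0.      0.      1.   ]]
top (array([0.402, 0.026, 1.115]), array([ 0.127, -0.013, -0.992])) [[480.131   0.    275.896]
 [  0.    480.131 197.274]
 [  0.      0.      1.   ]]
stock0_center scene 0.77 [263.6 176.6] [0.471 0.09 ]
stock0_center scene 0.41 [203.8 334.8] [ 0.709 -0.345]
stock0_center top 0.62 [447.6 234.6] [ 0.494 -0.361]
stock0_center top 0.58 [312.4 222.2] [ 0.512 -0.061]
stock0_center top 0.57 [245.6 242.2] [0.464 0.086]
spare0_center scene 0.73 [118.  282.9] [ 0.49  -0.368]
spare0_center scene 0.6 [264.8 
[... 1864 characters left out ...]

jar_white top 0.97 [419.2 155.5] [ 0.686 -0.317]
jar_white top 0.3 [239.6 237.3] [0.478 0.103]
tape_roll scene 0.61 [220.4 190.6] [0.377 0.025]
tape_roll top 0.61 [265.7 284.8] [0.371 0.039]
tape_roll top 0.5 [293.5  94.5] [ 0.828 -0.013]
tape_roll top 0.44 [448.6 234.9] [ 0.498 -0.383]
tape_roll top 0.26 [246.7 217.7] [0.524 0.089]
tape_roll top 0.16 [245.9 243.6] [0.464 0.088]
window scene 0.97 [318.1 166.1] [0.511 0.275]
window scene 0.97 [338.3 152.4] [0.513 0.371]
window scene 0.66 [295.6 144.9] [0.395 0.321]
window scene 0.28 [229.4 210.6] [ 0.461 -0.027]
window top 0.84 [115.6 223.1] [0.501 0.389]
window top 0.76 [140.6 272.1] [0.392 0.324]
window top 0.65 [164.8 222.6] [0.506 0.276]
```

Run:
```python
import cv2,numpy as np
a=cv2.imread("pics/scene0.png")[90:390,40:440]; b=cv2.imread("pics/top0.png")[60:320,60:500]
cv2.imwrite("pics/sc1.png",cv2.resize(a,None,fx=2,fy=2,interpolation=cv2.INTER_CUBIC))
cv2.imwrite("pics/tc1.png",cv2.resize(b,None,fx=1.8,fy=1.8,interpolation=cv2.INTER_CUBIC))
```

```text
(no output)
```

View pics/tc1.png

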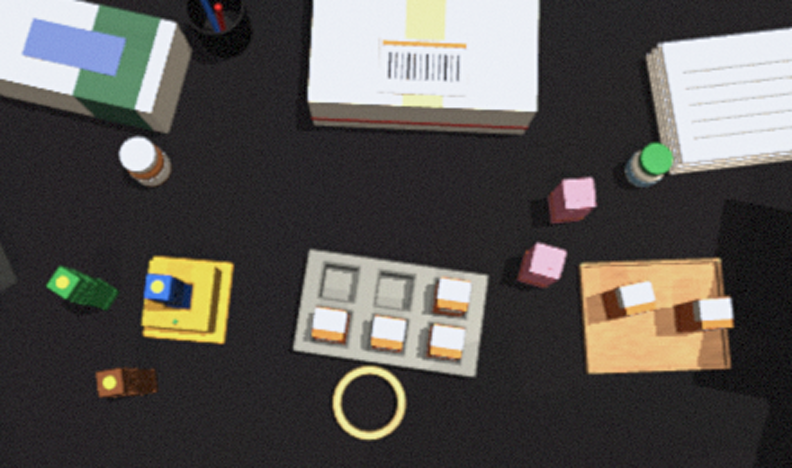

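View pics/sc1.png

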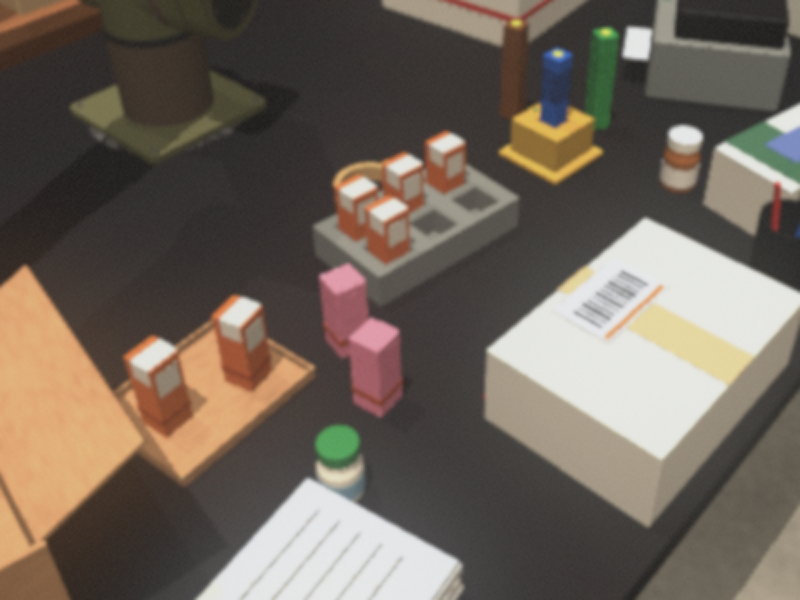

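The four orange tops in the tray leave two pockets empty: far-left and far-middle, at crop (338,282) and (393,290). Things that could be mistaken for the targets in the top crop:
- **Cartons:** the orange spares are at (633,297) and (712,312). The pink cartons at (572,200) and (543,265) are not meant.
- **Readers:** the blue one in the stand at (165,288) is the right one. Green at (65,283) and brown at (110,382) are not.

Next I'll measure positions and yaws precisely.

```bash
cat >> h.py <<'E'
def quad(f,mask,z):
    """centre, yaw(deg, mod 90), size of the largest blob of mask, put on plane z"""
    n,l,st,c=cv2.connectedComponentsWithStats(mask.astype(np.uint8))
    out=[]
    for i in range(1,n):
        if st[i,4]<25: continue
        cs=max(cv2.findContours((l==i).astype(np.uint8),cv2.RETR_EXTERNAL,cv2.CHAIN_APPROX_NONE)[0],key=len)
        P=np.array([at_z(f,p[0],z)[:2] for p in cs],np.float32)
        (cx,cy),wh,a=cv2.minAreaRect(P*1000)
        out.append((np.round(c[i]),np.round([cx,cy]),np.round(wh),round((a+45)%90-45,1)))
    return out
E
python3 - <<'E'
from h import *
np.set_printoptions(precision=3,suppress=True)
f=env.grab_frame("top");g=env.grab_frame("scene");im=f["image"]
hsv=cv2.cvtColor(im,cv2.COLOR_BGR2HSV)
print([hsv[y,x] for x,y in((412,224),(456,233),(243,240),(152,220),(295,70))])
V=hsv[...,2].astype(int);S=hsv[...,1];H=hsv[...,0]
w=(V>150)&(S<60); w[:190]=0
for q in quad(f,w,.1): print("white",q)
for lo,hi,z,n in((100,130,.16,"blue"),(22,32,.06,"yellow"),):
    for q in quad(f,(H>=lo)&(H<=hi)&(S>110)&(V>60)&(np.arange(420)[:,None]>180),z): print(n,q)
lid=(H>=8)&(H<=18)&(S>60)&(V>110); lid[:190]=0
for q in quad(f,lid,.014): print("lid",q)
for n in("tray","stand","label","spare0_center","reader_center"):
  r=env.regions_of(n,f)
  for d in r[:2]: print(n,d["score"],d["box"],quad(f,d["region"],{"tray":.045,"stand":.0}.get(n,.1))[:1])
s=np.array([d["centre"] for d in env.pinpoint("seat0",f)]);print(s)
E
```

```text
[array([110,   9, 245], dtype=uint8), array([110,   9, 245], dtype=uint8), array([107,   9, 246], dtype=uint8), array([109, 180, 237], dtype=uint8), array([ 31,  57, 237], dtype=uint8)]
white (array([ 24., 216.]), array([511., 563.]), array([ 53., 113.]), 29.4)
white (array([364., 205.]), array([ 549., -167.]), array([37., 35.]), -15.5)
white (array([277., 233.]), array([482.,  18.]), array([213., 119.]), -6.7)
white (array([414., 223.]), array([ 513., -272.]), array([24., 38.]), 13.7)
white (array([ 30., 240.]), array([452., 536.]), array([37., 96.]), 29.2)
white (array([457., 231.]), array([ 498., -365.]), array([25., 38.]), 5.8)
white (array([ 13., 376.]), array([179., 541.]), array([168.,  53.]), 6.2)
white (array([552., 352.]), array([ 256., -554.]), array([ 4., 25.]), 1.6)
white (array([550., 393.]), array([ 177., -544.]), array([ 4., 25.]), -3.3)
blue (array([149., 220.]), array([497., 276.]), array([35., 28.]), -3.9)
blue (array([163., 225.]), array([487., 246.]), array([11., 26.]), -14.7)
yellow (array([166., 226.]), array([493., 268.]), array([103., 100.]), -3.0)
yellow (ar
[... 1124 characters left out ...]
2.]), array([282., 232.]), -0.7)]
label 0.36 [224.0, 197.4, 108.1, 70.3] [(array([274., 232.]), array([482.,  19.]), array([216., 123.]), -6.8)]
spare0_center 0.84 [435.4, 227.7, 33.3, 17.4] [(array([450., 235.]), array([ 489., -349.]), array([40., 69.]), 6.9)]
spare0_center 0.64 [141.7, 211.9, 25.4, 20.1] [(array([153., 221.]), array([500., 281.]), array([60., 36.]), -12.2)]
reader_center 0.89 [85.2, 208.2, 37.2, 24.2] [(array([105., 220.]), array([498., 383.]), array([79., 32.]), -15.5)]
reader_center 0.57 [139.4, 213.8, 31.1, 17.3] [(array([153., 222.]), array([499., 281.]), array([36., 52.]), 1.7)]
[[308.4 250.3]
 [279.6 221.1]
 [311.4 224.4]
 [242.2 238.6]
 [248.  218.3]
 [270.5 247.3]]
```

```bash
cat >> h.py <<'E'
from scipy.optimize import minimize
def box_pts(x,y,yaw,sx,sy,z0,z1,n=25):
    c,s=np.cos(yaw),np.sin(yaw)
    C=np.array([[a*sx/2,b*sy/2] for a,b in((1,1),(-1,1),(-1,-1),(1,-1))])@np.array([[c,s],[-s,c]])+[x,y]
    return C
def edges3(f,p,sx,sy,z0,z1,n=25):
    C=box_pts(*p,sx,sy,z0,z1);cam=ray(f,(0,0))[0];E=[]
    for i in range(4):
        a,b=C[i],C[(i+1)%4];E.append((np.r_[a,z1],np.r_[b,z1]))
        t=b-a;nrm=np.array([t[1],-t[0]])
        if nrm@(cam[:2]-a)>0 : E+= [(np.r_[a,z0],np.r_[b,z0]),(np.r_[a,z0],np.r_[a,z1]),(np.r_[b,z0],np.r_[b,z1])]
    w=np.linspace(0,1,n)[:,None]
    return [a*(1-w)+b*w for a,b in E]
def dts(f):
    e=np.zeros((420,560),np.uint8)
    for k in cv2.split(f["image"]): e|=cv2.Canny(cv2.GaussianBlur(k,(0,0),.8),40,100)
    return cv2.distanceTransform(255-e,cv2.DIST_L2,5)
def fit(fs,D,p0,sx,sy,z0,z1):
    def cost(p):
        t=0
        for f,d in zip(fs,D):
            P=proj(f,np.vstack(edges3(f,p,sx,sy,z0,z1))).astype(np.float32)
            v=cv2.remap(d,P[:,0].copy(),P[:,1].copy(),cv2.INTER_LINEAR,borderValue=4)
            t+=np.minimum(v,4).mean()
        return t
    best=min((minimize(cost,[p0[0]+dx,p0[1]+dy,p0[2]+da],method="Nelder-Mead",options=dict(initial_simplex=[[p0[0]+dx,p0[1]+dy,p0[2]+da],[p0[0]+dx+.006,p0[1]+dy,p0[2]+da],[p0[0]+dx,p0[1]+dy+.006,p0[2]+da],[p0[0]+dx,p0[1]+dy,p0[2]+da+.1]]))
      for dx in(-.006,0,.006) for dy in(-.006,0,.006) for da in(-.08,.08)),key=lambda r:r.fun)
    return best.x,best.fun
def draw(im,f,p,dim,col,k):
    for e in edges3(f,p,*dim): cv2.polylines(im,[np.round(proj(f,e)[[0,-1]]*k+k/2-.5).astype(int)],False,col,1)
E
python3 - <<'E'
from h import *
np.set_printoptions(precision=4,suppress=True)
fs=[env.grab_frame("top"),env.grab_frame("scene")];D=[dts(f) for f in fs]
O=dict(tray=((.486,.019,-.119),(.126,.225,0,.045)),
 spareA=((.513,-.272,.23),(.036,.036,.004,.099)),spareB=((.498,-.365,.1),(.036,.036,.004,.099)),
 stand=((.5,.275,-.055),(.08,.08,.009,.06)),foot=((.498,.278,-.055),(.104,.104,0,.009)),reader=((.5,.276,-.06),(.028,.028,.06,.16)),
 parcel=((.83,-.013,0),(.2,.28,0,.1)))
k=2;I=[cv2.resize(f["image"],None,fx=k,fy=k,interpolation=cv2.INTER_CUBIC) for f in fs]
for n,(p0,dim) in O.items():
    r=[fit(F,d,p0,*dim) for F,d in((fs,D),(fs[:1],D[:1]),(fs[1:],D[1:]))]
    p=r[0][0];print(n,*[(x[0],round(x[1],2)) for x in r])
    for im,f in zip(I,fs): draw(im,f,p,dim,(0,255,0),k)
    if n=="parcel": c,s=np.cos(p[2]),np.sin(p[2]);print("label",p[0]-.05*c,p[1]-.05*s)
cv2.imwrite("pics/o_top.png",I[0][120:560,220:1010]);cv2.imwrite("pics/o_sc.png",I[1][200:760,100:880])
E
```

```text
tray (array([ 0.4872,  0.017 , -0.1119]), np.float64(1.21)) (array([ 0.4873,  0.0172, -0.1122]), np.float64(0.32)) (array([ 0.4871,  0.0167, -0.1084]), np.float64(0.88))
spareA (array([ 0.508 , -0.2741,  0.2241]), np.float64(0.63)) (array([ 0.5088, -0.2737,  0.2625]), np.float64(0.32)) (array([ 0.5073, -0.2741,  0.2305]), np.float64(0.27))
spareB (array([ 0.4924, -0.3661,  0.1002]), np.float64(0.75)) (array([ 0.4932, -0.3657,  0.1513]), np.float64(0.33)) (array([ 0.4916, -0.3655,  0.0626]), np.float64(0.34))
stand (array([ 0.4992,  0.2778, -0.0852]), np.float64(1.3)) (array([ 0.4998,  0.2783, -0.0893]), np.float64(0.42)) (array([ 0.4981,  0.2772, -0.023 ]), np.float64(0.78))
foot (array([ 0.4988,  0.2796, -0.0441]), np.float64(1.06)) (array([ 0.499 ,  0.2794, -0.048 ]), np.float64(0.27)) (array([0.4839, 0.2901, 0.298 ]), np.float64(0.65))
reader (array([ 0.4976,  0.2772, -0.0912]), np.float64(1.11)) (array([ 0.4974,  0.2773, -0.0883]), np.float64(0.34)) (array([0.5022, 0.2758, 0.5627]), np.float64(0.54))
parcel (array([ 0.8343, -0.0141, -0.0124]), np.float64(1.14)) (array([ 0.8345, -0.0137, -0.0116]), np.float64(0.27)) (array([ 0.8342, -0.0155, -0.01  ]), np.float64(0.77))
label 0.784266515821443 -0.013497249070910622
```

View pics/o_top.png

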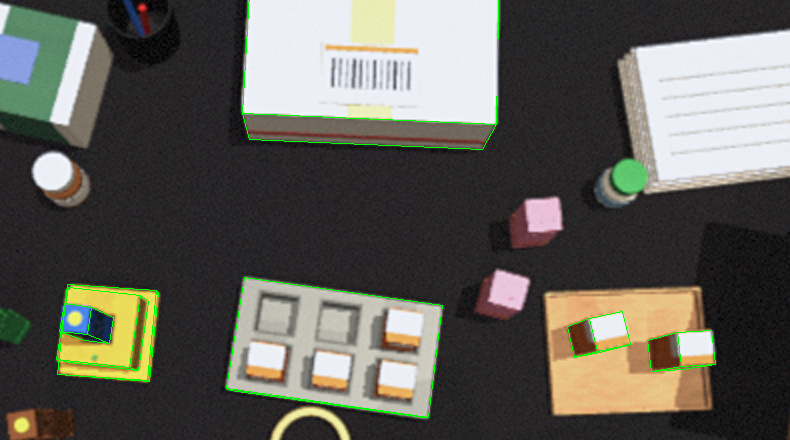

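View pics/o_sc.png

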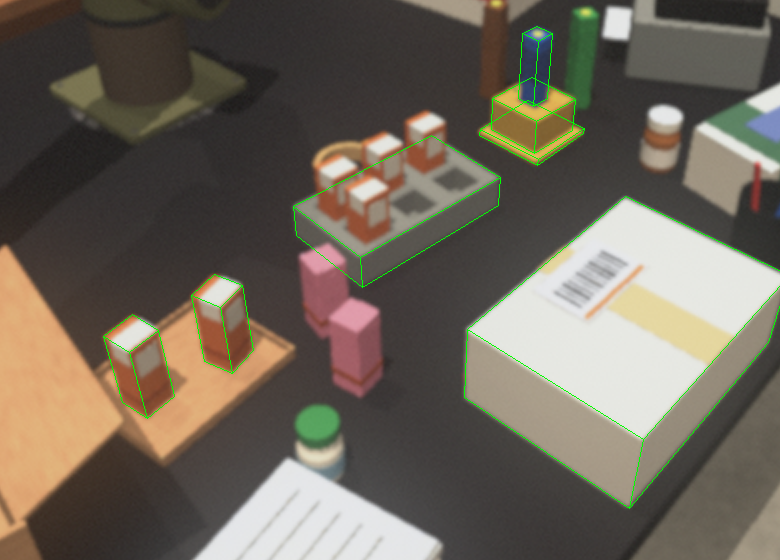

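Every outline fits well in both views. The blue reader and the two orange spares on the lid are the right things. Before moving I want to see the cardboard box beside the lid.

Run:
```python
from h import *
a=cv2.imread("pics/scene0.png")[150:420,0:260];b=cv2.imread("pics/top0.png")[150:420,380:560]
cv2.imwrite("pics/box.png",cv2.resize(np.hstack([a,b]),None,fx=1.8,fy=1.8))
```

```text
(no output)
```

View pics/box.png

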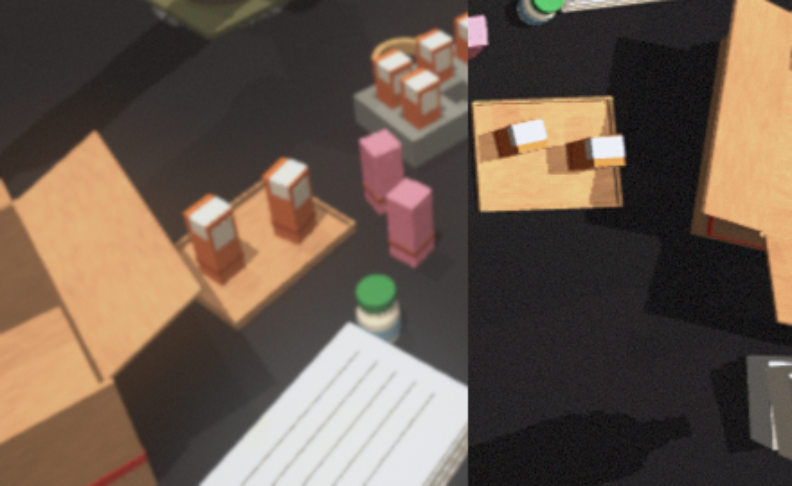

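Run:
```python
from h import *
f=env.grab_frame("top");g=env.grab_frame("scene")
print(tri(f,(511.7,266.7),g,(52.8,222)),tri(f,(528,150),g,(111,311)))
```

```text
(array([ 0.42386221, -0.42348007,  0.20879888]), np.float64(0.00028028537929012683)) (array([ 0.6551519 , -0.47179877,  0.1944965 ]), np.float64(0.0033268836292879287))
```

Call:
step_arm(rows=[[0,0,1,0,0,0,1],[0,0.5,1,0,0,-0.11,1]])

```text
time_s: 2.0
tool_pos: [0.1613, -0.4799, 0.3105]
tcp_rot: [-3.119, -0.35, 0.001]
contact_force: [-0.7, -0.6, 0.7]
width: 0.0852
```

```bash
python3 -c "
from rig import env
s=env.read_state();print(s['joints'],s['time_s'])"
```

```text
[-1.24639056e+00  2.08683577e-01 -1.61414824e-03  1.36334772e+00
 -2.50417287e-04  1.67179421e+00] 2.0
```

Call:
step_arm(rows=[[0.43,0.26,0,0,0,0.19,0.35],[0.43,0.26,0,0,0,0.19,0.35],[0.43,0.26,0,0,0,0.19,0.35],[0.43,0.26,0,0,0,0.19,0.35],[0.43,0.26,0,0,0,0.19,0.35],[0.43,0.26,0,0,0,0.19,0.35],[0.43,0.26,0,0,0,0.19,0.35],[0.43,0.26,0,0,0,0.19,0.35],[0.43,0.26,0,0,0,0.19,0.35],[0.43,0.26,0,0,0,0.19,0.35],[0.43,0.26,0,0,0,0.19,0.35],[0.43,0.26,0,0,0,0.19,0.35],[0.43,0.26,0,0,0,0.19,0.35],[0.43,0.26,0,0,0,0.19,0.35],[0.43,0.26,0,0,0,0.19,0.35],[0.43,0.26,0,0,0,0.19,0.35],[0.43,0.26,0,0,0,0.19,0.35],[0.43,0.26,-0.5,0,0,0.19,0.35],[0.43,0.26,-1,0,0,0.19,0.35],[0.5,0.2,-1,0,0,0.19,0.35]])

```text
time_s: 4.0
tool_pos: [0.5096, -0.2737, 0.2112]
tcp_rot: [-0.119, 3.137, -0.002]
contact_force: [-0.0, 0.2, -0.3]
width: 0.0579
```

Call:
step_arm(rows=[[0,0,-0.5,0,0,0.19,0.35],[0,0,0,0,0,0,0.35]])

```text
time_s: 4.2
tool_pos: [0.5064, -0.2722, 0.1876]
tcp_rot: [0.343, -3.116, -0.007]
contact_force: [-0.4, -0.1, 0.0]
width: 0.0578
```

Call:
step_arm(rows=[[0,0,-0.7,0,0,0,0.35],[0,0,-0.7,0,0,0,0.35],[0,0,-0.7,0,0,0.01,0.35],[0,0,-0.5,0,0,0,0.35],[0,0,-0.4,0,0,0,0.35],[0,0,-0.2,0,0,0,0.35],[0,0,0,0,0,0,0.35]])

```text
time_s: 4.9
tool_pos: [0.5082, -0.2742, 0.0635]
tcp_rot: [0.351, -3.122, -0.0]
contact_force: [0.5, 0.5, 1.2]
width: 0.0575
```

Run:
```python
from h import *
s=env.read_state();print(s['joints'],s['tool_pos'])
f=env.grab_frame("top");g=env.grab_frame("scene")
a=f["image"][170:290,360:510];b=g["image"][170:320,80:280]
cv2.imwrite("pics/g1.png",np.hstack([cv2.resize(a,(400,320)),cv2.resize(b,(400,320))]))
```

```text
[-4.94753828e-01  4.66168670e-01 -2.88129899e-01  8.16840614e-01
 -4.30911779e-05 -7.18915249e-01] [ 0.50819087 -0.27418975  0.06351182]
```

View pics/g1.png

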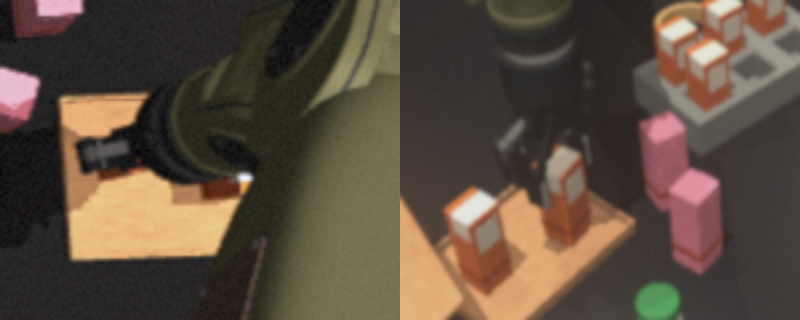

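The scene half shows the fingers straddling spare A at about (565,190), clear of spare B at (475,240). I'll close the gripper.

Call:
step_arm(rows=[[0,0,0,0,0,0,-1],[0,0,0,0,0,0,-1],[0,0,0,0,0,0,-1],[0,0,0,0,0,0,-1],[0,0,0,0,0,0,-1],[0,0,0,0,0,0,-1],[0,0,0.25,0,0,0,-1],[0,0,0.25,0,0,0,-1],[0,0,0.5,0,0,0,-1]])

```text
time_s: 5.9
tool_pos: [0.5071, -0.2732, 0.1029]
tcp_rot: [0.354, -3.119, -0.003]
contact_force: [0.4, -0.1, -0.3]
width: 0.0353
```

Call:
step_arm(rows=[[0,0,0.9,0,0,0,-1],[0,0,0.9,0,0,0,-1],[0,0,0.9,0,0,0,-1],[0.03,0.4,0,0,0,-0.03,-1],[0.03,0.7,0,0,0,-0.04,-1],[0.03,0.8,0,0,0,-0.04,-1],[0.03,0.8,0,0,0,-0.04,-1],[0.03,0.8,0,0,0,-0.04,-1],[0.03,0.8,0,0,0,-0.04,-1],[0.03,0.8,0,0,0,-0.04,-1],[0.03,0.8,0,0,0,-0.04,-1],[0.03,0.8,0,0,0,-0.04,-1],[0.03,0.8,0,0,0,-0.04,-1],[0.03,0.7,0,0,0,-0.04,-1],[0.04,0.54,0,0,0,0,-1],[0,0,0,0,0,0,-1],[0,0,0,0,0,0,-1]])

```text
time_s: 7.6
tool_pos: [0.5229, 0.0757, 0.2117]
tcp_rot: [0.173, 3.137, -0.001]
contact_force: [-0.3, -1.4, -0.3]
width: 0.0354
```

Run:
```python
from h import *
s=env.read_state();print(s['joints'],s['tool_pos'],s['tcp_rot'])
f=env.grab_frame("top");g=env.grab_frame("scene")
T=s['tool_pos']; yaw=2*np.arctan(s['tcp_rot'][0]/-s['tcp_rot'][1]); print(np.degrees(yaw))
k=4;im=cv2.resize(g["image"],None,fx=k,fy=k,interpolation=cv2.INTER_CUBIC)
z0=T[2]-.0585
draw(im,g,(T[0],T[1],yaw),(.036,.036,z0,z0+.095),(0,255,0),k)
draw(im,g,(.5228,.0835,-.112),(.042,.042,.0449,.045),(255,255,0),k)
print(fit([g],[dts(g)],(T[0],T[1],yaw),.036,.036,z0,z0+.095))
cv2.imwrite("pics/h1.png",im[360:960,760:1400])
```

```text
[ 1.44205855e-01  2.74936845e-01 -1.69312669e-01  1.12665433e+00
 -6.07109128e-04  2.54485562e-01] [0.52292675 0.07573965 0.21167259] [ 1.73138315e-01  3.13680305e+00 -9.68199383e-04]
-6.31855991325284
(array([ 0.52572547,  0.06992562, -0.26870779]), np.float64(1.043069839477539))
```

View pics/h1.png

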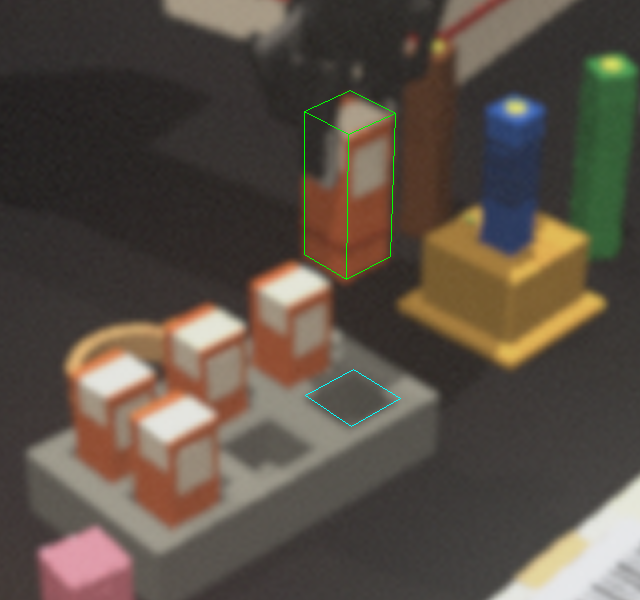

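The carried carton matches the drawn outline. The cyan outline sits on the far-left pocket at about (352,398). I still need +8 mm in y, then down.

Call:
step_arm(rows=[[0,0.2,0,0,0,0,-1],[0,0,-0.8,0,0,0,-1],[0,0,-0.8,0,0,0,-1],[0,0,-0.7,0,0,0,-1],[0,0,0,0,0,0,-1],[0,0,-0.25,0,0,0,-1],[0,0,-0.25,0,0,0,-1],[0,0,-0.25,0,0,0,-1],[0,0,0,0,0,0,-1]])

```text
time_s: 8.6
tool_pos: [0.5225, 0.0836, 0.0884]
tcp_rot: [-0.175, -3.135, 0.0]
contact_force: [-0.5, -0.2, -0.2]
width: 0.0352
```

Going in freely, with no contact force.

Call:
step_arm(rows=[[0,0,-0.2,0,0,0,-1],[0,0,-0.2,0,0,0,-1],[0,0,-0.12,0,0,0,-1],[0,0,-0.05,0,0,0,-1],[0,0,0,0,0,0,-1]])

```text
time_s: 9.1
tool_pos: [0.5232, 0.0837, 0.0677]
tcp_rot: [0.175, 3.136, 0.0]
contact_force: [-2.4, -0.2, 10.3]
width: 0.0357
```

Call:
step_arm(rows=[[0,0,0,0,0,0,0.2],[0,0,0,0,0,0,0.2],[0,0,0,0,0,0,0.2],[0,0,0,0,0,0,0.2],[0,0,0.5,0,0,0,0.2],[0,0,0.8,0,0,0,0.2],[0,0,0.9,0,0,0,0.2],[0,0,1,0,0,0,0.2],[0,0,1,0,0,0,0.2],[0,0,0,0,0,0,0.2]])

```text
time_s: 10.1
tool_pos: [0.5267, 0.0842, 0.2403]
tcp_rot: [0.174, 3.126, 0.004]
contact_force: [-0.0, -0.2, 0.7]
width: 0.051
```

Call:
step_arm(rows=[[-0.05,-0.5,0,0,0,0.02,0.35],[-0.05,-0.8,0,0,0,0.02,0.35],[-0.05,-0.8,0,0,0,0.02,0.35],[-0.05,-0.8,0,0,0,0.02,0.35],[-0.05,-0.8,0,0,0,0.02,0.35],[-0.05,-0.8,0,0,0,0.02,0.35],[-0.05,-0.8,0,0,0,0.02,0.35],[-0.05,-0.8,0,0,0,0.02,0.35],[-0.05,-0.8,0,0,0,0.02,0.35],[-0.05,-0.8,0,0,0,0.02,0.35],[-0.05,-0.8,0,0,0,0.02,0.35],[-0.05,-0.8,0,0,0,0.02,0.35],[-0.05,-0.8,0,0,0,0.02,0.35],[-0.05,-0.7,0,0,0,0.01,0.35],[-0.05,-0.4,0,0,0,0,0.35],[0,0,0,0,0,0,0.35],[0,0,0,0,0,0,0.35]])

```text
time_s: 11.8
tool_pos: [0.4929, -0.3637, 0.2339]
tcp_rot: [0.158, -3.137, -0.002]
contact_force: [0.5, 0.4, 0.3]
width: 0.0574
```

Run:
```python
from h import *
s=env.read_state();T=s['tool_pos'];print(T,s['tcp_rot'],np.degrees(2*np.arctan(s['tcp_rot'][0]/-s['tcp_rot'][1])))
f=env.grab_frame("top");g=env.grab_frame("scene");D=[dts(f),dts(g)]
print("B",fit([g],D[1:],(.492,-.366,.1),.036,.036,.004,.099))
for h in(.102,.105,.11,.12): print("placed",h,fit([g],D[1:],(.5228,.0835,-.112),.036,.036,h-.057,h))
k=4;im=cv2.resize(g["image"],None,fx=k,fy=k,interpolation=cv2.INTER_CUBIC)
draw(im,g,(.5228,.0835,-.112),(.036,.036,.045,.102),(0,255,0),k)
im2=cv2.resize(g["image"][220:330,60:200],(509,400))
cv2.imwrite("pics/p1.png",np.hstack([cv2.resize(im[600:800,960:1240],(400,286))[:,:280],im2[:286]]))
```

```text
[ 0.49290759 -0.3636895   0.23390249] [ 1.57665022e-01 -3.13693761e+00 -2.33032673e-03] 5.754622054225768
B (array([ 0.49171825, -0.36560051,  0.07189855]), np.float64(0.3251053988933563))
placed 0.102 (array([0.52356779, 0.08103379, 0.06741783]), np.float64(0.6064466834068298))
placed 0.105 (array([0.5262016 , 0.07775462, 0.0650107 ]), np.float64(0.5904525518417358))
placed 0.11 (array([0.53080208, 0.07216239, 0.05775599]), np.float64(0.5640495419502258))
placed 0.12 (array([0.53970994, 0.06160778, 0.04694411]), np.float64(0.5187094211578369))
```

View pics/p1.png

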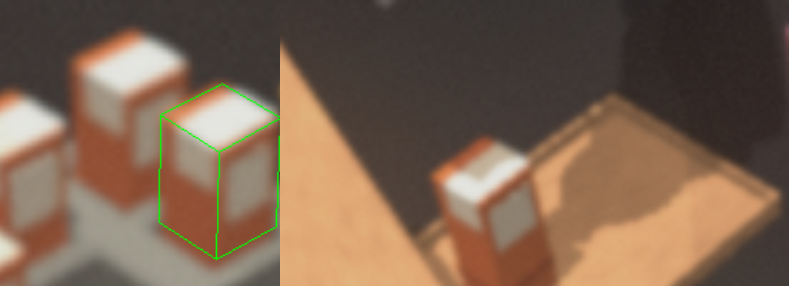

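Call:
step_arm(rows=[[-0.02,-0.03,-0.8,0,0,0,0.35],[0,0,-0.8,0,0,0,0.35],[0,0,-0.8,0,0,0,0.35],[0,0,-0.8,0,0,0,0.35],[0,0,-0.6,0,0,0,0.35],[0,0,-0.4,0,0,0,0.35],[0,0,-0.1,0,0,0,0.35],[0,0,0,0,0,0,0.35]])

```text
time_s: 12.7
tool_pos: [0.4923, -0.3644, 0.0623]
tcp_rot: [0.16, -3.137, -0.001]
contact_force: [-0.6, 0.0, 0.5]
width: 0.0576
```

Call:
step_arm(rows=[[0,0,0,0,0,0,-1],[0,0,0,0,0,0,-1],[0,0,0,0,0,0,-1],[0,0,0,0,0,0,-1],[0,0,0,0,0,0,-1],[0,0,0,0,0,0,-1],[0,0,0.25,0,0,0,-1],[0,0,0.25,0,0,0,-1],[0,0,0.5,0,0,0,-1],[0,0,0.9,0,0,0,-1],[0,0,0.9,0,0,0,-1],[0,0,0.9,0,0,0,-1],[0,0,0,0,0,0,-1]])

```text
time_s: 14.0
tool_pos: [0.495, -0.3676, 0.2172]
tcp_rot: [-0.158, 3.129, -0.011]
contact_force: [0.0, -0.1, -0.2]
width: 0.0355
```

Call:
step_arm(rows=[[0.04,0.5,0,0,0,-0.02,-1],[0.04,0.75,0,0,0,-0.02,-1],[0.04,0.75,0,0,0,-0.02,-1],[0.04,0.75,0,0,0,-0.02,-1],[0.04,0.75,0,0,0,-0.02,-1],[0.04,0.75,0,0,0,-0.02,-1],[0.04,0.75,0,0,0,-0.02,-1],[0.04,0.75,0,0,0,-0.02,-1],[0.04,0.75,0,0,0,-0.02,-1],[0.05,0.75,0,0,0,-0.02,-1],[0.05,0.75,0,0,0,-0.02,-1],[0.05,0.75,0,0,0,-0.02,-1],[0.05,0.73,0,0,0,-0.03,-1],[0,0,0,0,0,0,-1],[0,0,0,0,0,0,-1],[0,0,0,0,0,0,-1]])

```text
time_s: 15.6
tool_pos: [0.5144, 0.013, 0.2104]
tcp_rot: [-0.176, -3.136, 0.001]
contact_force: [-1.0, -0.5, -1.6]
width: 0.0352
```

Run:
```python
from h import *
s=env.read_state();T=s['tool_pos'];yaw=2*np.arctan(s['tcp_rot'][0]/-s['tcp_rot'][1]);print(T,s['tcp_rot'],np.degrees(yaw))
g=env.grab_frame("scene")
k=4;im=cv2.resize(g["image"],None,fx=k,fy=k,interpolation=cv2.INTER_CUBIC)
z0=T[2]-.0583
draw(im,g,(T[0],T[1],yaw),(.036,.036,z0,z0+.095),(0,255,0),k)
draw(im,g,(.515,.0139,-.112),(.042,.042,.0449,.045),(255,255,0),k)
cv2.imwrite("pics/h2.png",im[400:960,700:1300])
```

```text
[0.51444279 0.0129827  0.21035764] [-1.75518849e-01 -3.13615833e+00  8.72710606e-04] -6.406570225302639
```

View pics/h2.png

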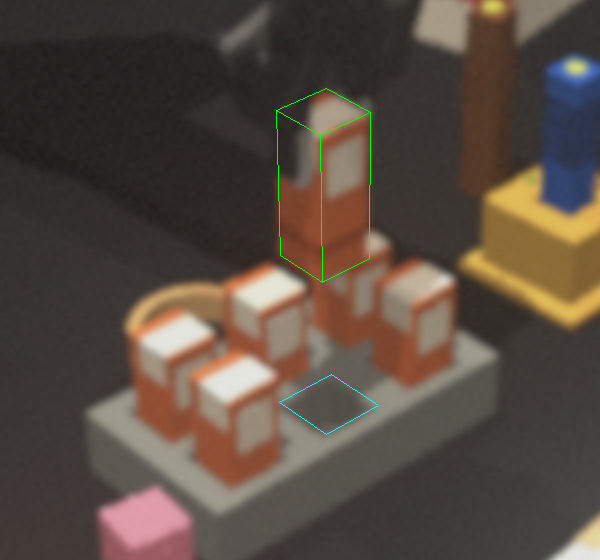

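Carton outline and pocket outline (330,404) both match, so I'll lower it.

Call:
step_arm(rows=[[0.01,0.02,-0.8,0,0,0,-1],[0,0,-0.8,0,0,0,-1],[0,0,-0.65,0,0,0,-1],[0,0,0,0,0,0,-1],[0,0,-0.25,0,0,0,-1],[0,0,-0.25,0,0,0,-1],[0,0,-0.25,0,0,0,-1],[0,0,-0.2,0,0,0,-1],[0,0,-0.2,0,0,0,-1],[0,0,-0.15,0,0,0,-1],[0,0,0,0,0,0,-1]])

```text
time_s: 16.75
tool_pos: [0.5147, 0.0145, 0.0677]
tcp_rot: [-0.175, -3.136, 0.0]
contact_force: [-0.3, 0.5, 0.3]
width: 0.0352
```

Call:
step_arm(rows=[[0,0,-0.05,0,0,0,-1],[0,0,-0.05,0,0,0,-1],[0,0,0,0,0,0,-1]])

```text
time_s: 17.05
tool_pos: [0.5155, 0.0145, 0.067]
tcp_rot: [0.175, 3.135, 0.0]
contact_force: [-5.3, -1.3, 16.9]
width: 0.0351
```

Call:
step_arm(rows=[[0,0,0,0,0,0,0.2],[0,0,0,0,0,0,0.2],[0,0,0,0,0,0,0.2],[0,0,0,0,0,0,0.2],[0,0,0.5,0,0,0,0.2],[0,0,0.8,0,0,0,0.2],[0,0,0.9,0,0,0,0.2],[0,0,1,0,0,0,0.2],[0,0,1,0,0,0,0.2],[-0.04,0.4,0,0,0,0,0.3],[-0.04,0.7,0,0,0,0.01,0.3],[-0.04,0.8,0,0,0,0.01,0.3],[-0.04,0.8,0,0,0,0.01,0.3],[-0.05,0.8,0,0,0,0.01,0.3],[-0.05,0.8,0,0,0,0.01,0.3],[-0.05,0.8,0,0,0,0,0.3],[-0.05,0.8,0,0,0,0,0.3],[-0.05,0.68,0,0,0,0,0.3],[0,0,0,0,0,0,0.3],[0,0,0,0,0,0,0.3]])

```text
time_s: 19.05
tool_pos: [0.4984, 0.2779, 0.2319]
tcp_rot: [-0.111, -3.139, 0.002]
contact_force: [0.1, 0.2, -0.6]
width: 0.0555
```

Run:
```python
from h import *
s=env.read_state();T=s['tool_pos'];yaw=2*np.arctan(s['tcp_rot'][0]/-s['tcp_rot'][1]);print(T,np.degrees(yaw),s["joints"])
f=env.grab_frame("top");g=env.grab_frame("scene");D=dts(g)
print(fit([g],[D],(.4985,.2775,-.07),.028,.028,.06,.16))
k=4;im=cv2.resize(g["image"],None,fx=k,fy=k,interpolation=cv2.INTER_CUBIC)
for p in((.515,.0139,-.112),(.5228,.0835,-.112)): draw(im,g,p,(.036,.036,.045,.102),(0,255,0),k)
draw(im,g,(.4985,.2775,-.07),(.028,.028,.06,.16),(0,255,0),k)
cv2.imwrite("pics/h3.png",im[360:900,760:1440])
```

```text
[0.49842583 0.2778939  0.23193254] -4.053409189413713 [ 5.08895386e-01  3.39428476e-01 -2.21023948e-02  1.21049167e+00
 -4.97560919e-04  5.79641027e-01]
(array([0.50074154, 0.27303485, 0.12771657]), np.float64(0.6473454236984253))
```

View pics/h3.png

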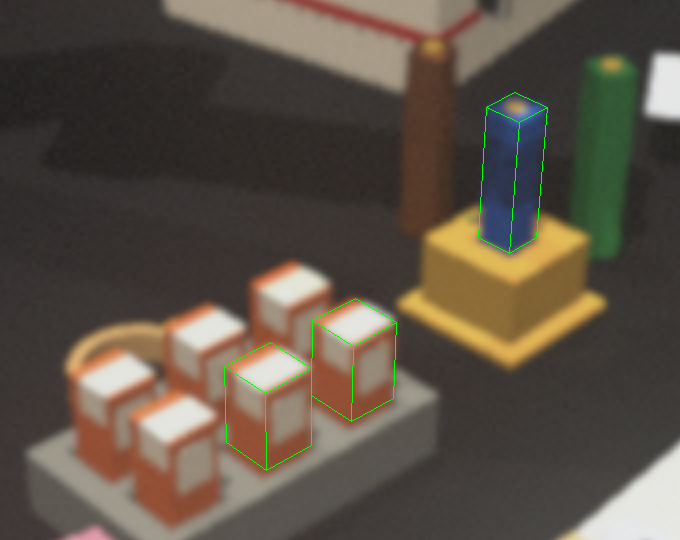

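Both cartons are fully down and match their outlines, and the reader outline at (513,170) fits. Now I'll go down onto the reader and grip it.

Call:
step_arm(rows=[[0,0,-0.7,0,0,0,0.3],[0,0,-0.8,0,0,0,0.3],[0,0,-0.8,0,0,0,0.3],[0,0,-0.6,0,0,0,0.3],[0,0,-0.37,0,0,0,0.3],[0,0,0,0,0,0,0.3],[0,0,0,0,0,0,-1],[0,0,0,0,0,0,-1],[0,0,0,0,0,0,-1],[0,0,0,0,0,0,-1],[0,0,0,0,0,0,-1],[0,0,0,0,0,0,-1],[0,0,0,0,0,0,-1]])

```text
time_s: 20.45
tool_pos: [0.4998, 0.278, 0.1031]
tcp_rot: [0.113, 3.137, 0.001]
contact_force: [0.2, -1.2, 6.3]
width: 0.0277
```

Call:
step_arm(rows=[[0,0,0.2,0,0,0,-1],[0,0,0.4,0,0,0,-1],[0,0,0.5,0,0,0,-1],[0,0,0.6,0,0,0,-1],[0,0,0.7,0,0,0,-1],[0,0,0.8,0,0,0,-1],[0,0,0.8,0,0,0,-1],[0,0,0,0,0,0,-1],[0,0,0,0,0,0,-1]])

```text
time_s: 21.35
tool_pos: [0.4989, 0.278, 0.2624]
tcp_rot: [0.113, 3.138, 0.001]
contact_force: [0.8, -0.1, -0.8]
width: 0.0278
```

Run:
```python
from h import *
from scipy.spatial.transform import Rotation as Ro
np.set_printoptions(precision=4,suppress=True)
s=env.read_state();T=s['tool_pos'];R=Ro.from_rotvec(s['tcp_rot']);M=R.as_matrix();print(T,s['width'],M)
L=np.array([.7843,-.0135,.1])
# reader centre 18 mm beyond TCP along tool z
for az in(-4,0):
    a=np.radians(az);d=np.array([np.cos(a),np.sin(a),-1])/np.sqrt(2)
    P=L-d*(.225+.018)
    y=np.array([-np.sin(a),np.cos(a),0]);y*=np.sign(y@M[:,1]);X=np.cross(y,d)
    rv=(Ro.from_matrix(np.c_[X,y,d])*R.inv()).as_rotvec()
    print(az,P,"shift units",(P-T)/.04,"turn units",np.degrees(rv)/45)
```

```text
[0.4989 0.278  0.2624] 0.027775890391102506 [[-0.9974  0.0718  0.0012]
 [ 0.0718  0.9974  0.0009]
 [-0.0011  0.001  -1.    ]]
-4 [ 0.6129 -0.0015  0.2718] shift units [ 2.8499 -6.9874  0.2359] turn units [-0.0718 -0.996   0.0019]
0 [ 0.6125 -0.0135  0.2718] shift units [ 2.8394 -7.2871  0.2359] turn units [-0.037  -0.9981  0.0862]
```

Call:
step_arm(rows=[[0.15,-0.35,0.2,0,0,0,-1],[0.28,-0.7,0,-0.007,-0.1,0,-1],[0.28,-0.7,0,-0.007,-0.1,0,-1],[0.28,-0.7,0,-0.007,-0.1,0,-1],[0.28,-0.7,0,-0.007,-0.1,0,-1],[0.28,-0.7,0,-0.007,-0.1,0,-1],[0.28,-0.7,0,-0.007,-0.1,0,-1],[0.28,-0.7,0,-0.007,-0.1,0,-1],[0.28,-0.7,0,-0.007,-0.1,0,-1],[0.28,-0.7,0,-0.007,-0.1,0,-1],[0.18,-0.34,0.03,-0.007,-0.1,0,-1],[0,0,0,0,0,0,-1],[0,0,0,0,0,0,-1],[0,0,0,0,0,0,-1]])

```text
time_s: 22.75
tool_pos: [0.6134, -0.0016, 0.2715]
tcp_rot: [0.084, 2.353, -0.033]
contact_force: [-0.2, -0.3, -1.5]
width: 0.0274
```

```bash
cat > chk.py <<'E'
from h import *
from scipy.spatial.transform import Rotation as Ro
import sys
np.set_printoptions(precision=4,suppress=True)
s=env.read_state();T=s['tool_pos'];R=Ro.from_rotvec(s['tcp_rot']);M=R.as_matrix();d=M[:,2]
print(T,s['width'],s['joints'],"d",d,"tilt",np.degrees(np.arccos(-d[2])),s['contact_force'])
L=np.array([.7843,-.0135,.1]);W=T+d*.093
t=(L[2]-W[2])/d[2];print("window",W,"dist",np.linalg.norm(L-W),"ray hits",W+t*d,"miss angle",np.degrees(np.arccos(d@(L-W)/np.linalg.norm(L-W))))
fs=[env.grab_frame("top"),env.grab_frame("scene")];I=[]
c=T+d*.018
for f in fs:
    k=4;im=cv2.resize(f["image"],None,fx=k,fy=k,interpolation=cv2.INTER_CUBIC)
    P={}
    for i in range(8):
        q=np.array([(i&1)*2-1,(i>>1&1)*2-1,(i>>2&1)*2-1]);P[i]=c+M@(q*[.014,.014,.075])
    for i in range(8):
        for b in(1,2,4):
            if not i&b: cv2.polylines(im,[np.round(proj(f,[P[i],P[i|b]])*k+1.5).astype(int)],False,(0,255,0),1)
    for a,b in((W,L),): cv2.polylines(im,[np.round(proj(f,[a,b])*k+1.5).astype(int)],False,(0,0,255),1)
    m=proj(f,[(W+L)/2])[0]*k;x,y=(np.clip(m,[200,300],[2040,1380])).astype(int)
    I.append(im[max(y-300,0):y+300,x-200:x+200])
    print([ (n,round(e["score"],2),np.round(e["centre"],1)) for n in("window","reader_center","label") for e in env.pinpoint(n,f)[:2]],"expected",proj(f,[W,c,L]).round(1).tolist())
cv2.imwrite(sys.argv[1],np.hstack([i[:600] for i in I]))
E
python3 chk.py pics/f1.png
```

```text
[ 0.6134 -0.0016  0.2715] 0.027385034525398932 [ 0.0366 -0.058  -0.7547  0.0901 -0.0749  0.0772] d [ 0.7065 -0.049  -0.7061] tilt 45.085221303609494 [-0.2071 -0.2706 -1.5057]
window [ 0.6791 -0.0061  0.2059] dist 0.14943230627055243 ray hits [ 0.785  -0.0135  0.1   ] miss angle 0.190955116083766
[('window', 0.95, array([118.1, 225.4])), ('window', 0.9, array([295.8, 129.1])), ('reader_center', 0.93, array([109.2, 219.6])), ('reader_center', 0.73, array([129. , 271.9])), ('label', 0.83, array([296.4,  96.1])), ('label', 0.39, array([308.1, 248.2]))] expected [[292.6, 128.8], [291.2, 148.2], [295.1, 97.0]]
[('window', 0.96, array([310.1, 178.9])), ('window', 0.72, array([210. , 336.7])), ('reader_center', 0.95, array([290.5, 145.1])), ('reader_center', 0.56, array([339.1, 128.9])), ('label', 0.69, array([341.9, 237.3])), ('label', 0.29, array([231.9, 213.4]))] expected [[309.7, 175.6], [291.3, 143.5], [345.7, 238.9]]
```

View pics/f1.png

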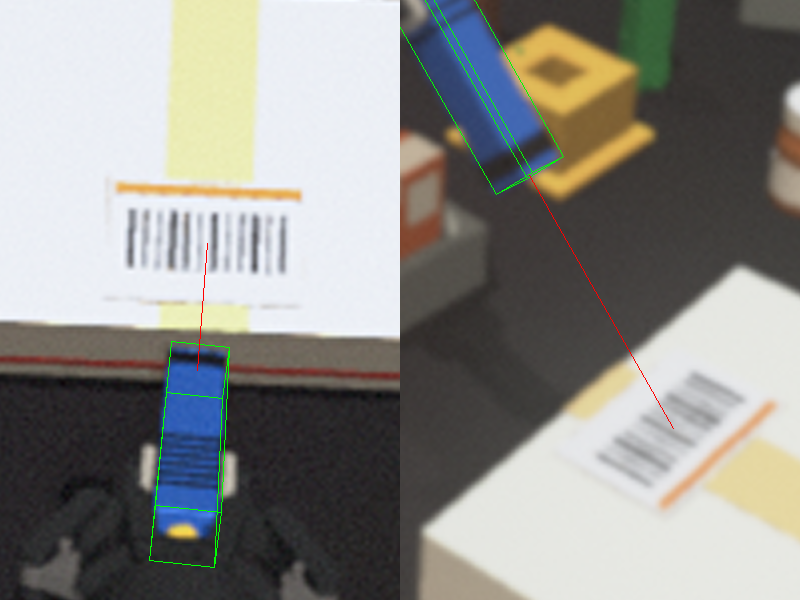

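The outline lies on the real reader in both views. The aim line ends at the middle of the label: (207,243) in the top half and (672,428) in the scene half. I'll check that it's holding still and nothing has moved, then hand in.

Call:
step_arm(rows=[[0,0,0,0,0,0,-1],[0,0,0,0,0,0,-1],[0,0,0,0,0,0,-1],[0,0,0,0,0,0,-1],[0,0,0,0,0,0,-1]])

```text
time_s: 23.65
tool_pos: [0.6127, -0.002, 0.2709]
tcp_rot: [0.085, 2.353, -0.033]
contact_force: [-0.3, -0.3, -0.7]
width: 0.0274
```

Run:
```python
from h import *
s=env.read_state();print(s['tool_pos'],s['tcp_rot'],s['qd'].round(3),s['width'])
g=env.grab_frame("scene");f=env.grab_frame("top")
for n in("jar_amber","jar_white","tape_roll"): print(n,[(round(d["score"],2),at_z(f,d["centre"],0)[:2].round(3)) for d in env.pinpoint(n,f)[:1]])
print(env.job_done())
```

```text
[ 0.61270775 -0.00195987  0.27085564] [ 0.08488845  2.35306225 -0.03315127] [ 0.     0.    -0.002 -0.     0.001  0.001] 0.02736513157031271
jar_amber [(0.78, array([0.67 , 0.338]))]
jar_white [(0.67, array([ 0.689, -0.318]))]
tape_roll []
the job is handed in; nothing more can be done
None
```

Both spare orange cartons are standing fully down in the tray's two empty pockets. The blue reader is out of its stand and held still, aimed at the bar-code label. I handed the job in at about 24 s; no verdict is reported.

- **Cartons:** each pressed on the pocket floor with about 10–17 N before I released it. Afterwards both matched the seated outlines in the scene camera to within about 2 mm.
- **Reader:** it leans 45°, with its window about 15 cm from the label. The aim line ends within about 1 mm of the label's estimated middle, and both camera views agree.
- **Bystanders:** the two jars were within about 1 cm of where they started, which is about how exact the network is. The last check did not find the tape roll. It was partly in view and unmoved while I placed the cartons, and the arm never went low near it.

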